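# Free a bottle from a ratchet clamp stand

## Robot

A 6-joint arm with a two-finger parallel gripper is mounted at the origin on a cart in front of the work surface, level with it; the furniture and walls round the work are solid. World frame = base frame: x ahead of the robot, y to its left, z up, the work surface at z = 0. Lengths are in m, angles in rad, forces in N, time in s.
With the tool pointing down it reaches from about 0.3 to 0.875 m from the base axis. Payload 6.4 kg.
Tool frame: the origin (TCP) lies at the very end of the fingers, on their centre line; the grasp point (between the pads) lies ctrl.pinch_z behind it (ctrl.pinch_z is the distance from the TCP to the grasp point, in m); y points along the fingers, z is the direction in which the jaws open and shut, and the axes are right-handed (so a half turn about y gives the same grasp; the last joint's range is limited). The gripper opens to 85 mm and grips with 20 to 120 N. Pads are 22 mm wide; open, the fingers measure 114 mm over their backs; the gripper's body (76 mm by 85 mm) begins 54 mm behind the grasp point. The pads swing forward as they close: fully open they stand 13 mm farther back than shut.
Start: joints at [-0.206, 0.181, 1.607, -0, 1.354, -0.206], TCP at [0.575, 0, 0.231] pointing down, gripper open.
Joint ranges: [-2.99, 2.99], [-0.89, 2.07], [0.3, 2.58], [-1.14, 4.28], [0, 2.63], [-3.12, 3.12]. Speed limits (rad/s): [2.57, 2.57, 3.01, 3.14, 3.14, 3.14].

## Interface

Orientations are given as a unit quaternion [w, x, y, z].
In Python, from bench import ctrl gives the robot as it stands.
- The arm moves only by the shell command python3 -m pendant 'ROWS'. ROWS is JSON, one flat list of numbers, 7 for each row, row after row: the shift along the world's x, y, z in m, then the turn, a rotation vector about the world's x, y, z in degrees, then the finger opening in m, from 0 to 0.0854. In form: [tx, ty, tz, rx, ry, rz, hand, tx, ty, tz, rx, ry, rz, hand, ...]. A call has 1 to 12 rows; each row shifts and turns the commanded pose from where the row before left it; what a row does not reach is not made up. A row lasts 1/8 s, in which the tool goes at most 62.5 mm and 10.7 degrees, less where a joint would pass 70% of its speed; a pose out of reach is approached as far as the arm can. A call with a gripper value outside its range is refused whole. The fingers move at their own pace and stop on an object; the grip force is fixed at half the most. Time passes only in rows, so rows that do not move let the fingers close. It gives the time, the measured TCP pose, the force and the opening at its end, in the units of the state.
- ctrl.get_obs(): the state, without advancing time (a new reading comes with each control period).
- ctrl.camera(name): name is "scene" or "side" or "wrist"; returns the picture (480x640x3 uint8, red, green, blue); there is no depth.
- ctrl.camera_info(name): a dict with "fx", "fy", "cx", "cy" (pixels), "origin" and "rotation" of the camera in the world; the wrist camera has in their place "tool_from_camera" (4x4, takes a point from camera to tool coordinates, whose origin is the TCP and whose axes are the tool frame's). Camera axes: x right, y down, z forward; pixel columns grow to the right and rows downward; lengths in m; the calibration is good to about 2 mm. The wrist camera is an equidistant fisheye: a pixel r from the principal point sees the ray r / f radians off the axis. A picture is of the moment at which its call begins: read the wrist's pose just before it. camera_info takes no time and is no camera call.
- ctrl.hand_in(): hands the job in, once; it reports no verdict.
Trained networks look in the newest picture that a camera, given by its name, has taken for a name from the list of things; names that differ only in an ending like _2 or _b are one class to them, and where a whole thing is asked for, a point or a joint stands for the part that bears it (a point fixed in the world has none). Each returns a list of dicts, best first, with "score" (0 to 1); they miss things now and then, are a little off and sometimes report something else, mostly with a low value. They report only what shows in the picture. A call takes as long as a camera call. They do not tell look-alikes from the thing itself.
- ctrl.silhouettes(target, camera): "mask" (480x640 bool, what is visible of it) and "bbox" ([left, top, right, bottom] in pixels, round what is visible of it).
The state is a dict: "time_s": time; "q": joint angles; "dq": joint speeds; "joint_efforts": joint torques, N m; "eef_pos": TCP position; "eef_rot": TCP orientation; "wrist_force": force on the tool from outside, world axes, zero at the start; "torque": the same for the moment, N m; "opening": opening from 0.0 (shut) to 1.0 (fully open).
Only numpy, scipy, OpenCV 4.12 (cv2) and the standard library are available. Lean on these libraries where they do the work, as an engineer would, in place of code of your own. Each camera call takes 0.05 s, during which the arm holds its last target.

## Task

Lift the pawl of the leaning clamp stand and keep it up until the sprung clamp bar has slid all the way back, then let go of it. Then take the freed bottle out of the stand and stand it upright in the grey tray. Do not pull the bottle out while it is clamped, do not tip it over, and leave the carton, timer and beaker where they are.

Things in the scene. Friction and masses are not known exactly. Their poses are not given: they have to be found in the camera images.
- stand: Aluminium clamp stand, fixed: foot 230 x 110 x 10 mm under a board inclined 30 degrees. Origin on the worktop under its middle; x level towards the board's high end, y across, z up. Below, in these axes: uphill u = (0.866, 0, 0.5), board normal n = (-0.5, 0, 0.866).
- seat (a point): Centre of the bottle's underside on the board. Downhill of it a fixed V rest (two plates, 42 mm high along n) carries the leaning bottle even when the clamp is open; both sides of the bottle (along y) are free. Uphill stand a grey guide, 46 mm high along n with ears to 68 mm and 37 mm wide, the clamp bar in it and the pawl on top.
- clamp_bar (a joint): Slide of the toothed steel clamp bar (18 x 12 x 130 mm, rubber pad on the bottle, middle 36 mm over the board), m. 0 = clamping, 0.045 = fully back (uphill). A spring of about 5 N draws it back in under 1 s while the pawl is out of its teeth; a pawl let down early catches the next tooth (10 mm apart, 6 mm high). Once back it stays.
- bar_end (a point): Middle of the bottle-side end plate of the clamp bar (the pad in front of it is 10 mm thick); moves with the bar.
- pawl (a joint): Hinge of the pawl, rad. 0 = nose down in the bar's teeth, grows as the grip is lifted, stop at 0.55. The nose is clear of the teeth from about 0.12; 0.3 is a safe lift. A weak spring shuts it again (about 1 to 2 N at the grip).
- pawl_grip (a point): Middle of the pawl's upright black grip: a fin 10 mm thick (along y), 26 mm long along u; its top is 15 mm above and the pawl arm 20 mm below this point along n. Take it from above or along n, fingers closing along y. It lies 50 mm downhill and 28 mm along n from the pivot, so it starts straight up; 0.3 rad is 17 mm of lift. The fin may turn between the pads.
- pawl_pivot (a point): Pivot of the pawl, axis along the stand's y.
- bottle_mid (a point): Clear bottle with white label, blue screw cap, 55 mm diameter, 100 mm tall, about 0.16 kg: point on its axis 50 mm above its underside. Its z is its axis towards the cap, at first about n: it leans 30 degrees from vertical, over the stand's low end. Wall straight to about 60 mm, then shoulder and cap (34 mm diameter, top 19 mm). Grip it across y at 50 to 60 mm; it comes out along n.
- tray: Grey plastic tray lying fixed on the worktop, outside 160 x 160 mm, walls 4 mm thick and 16 mm high, floor 4 mm thick. Origin under its centre on the worktop, x and y along its sides.
- kit_carton: Bystander: white printed carton 62 x 125 x 98 mm, origin at the centre of its underside.
- timer: Bystander: white timer 24 x 66 x 62 mm, origin at the centre of its underside.
- beaker_100: Bystander: glass beaker 60 mm across, 70 mm high, origin at the centre of its underside.
Mind the look-alikes: they are no part of the job. Several things have the shape of the tray; the one meant has the colours described above.

How it is judged:
By the outcome, as a careful person would: the job done as asked, in the order asked, and still so for the second after the job is handed in, with the robot touching nothing.
It also fails if it takes over 48 s, if anything falls off the work surface, if the arm or the gripper's body presses on something with over 40 N, if the wrist force passes 120 N, or if a joint passes its speed limit or range.

## Working session

There is one attempt and no reset: what is moved stays moved. The work goes in short steps, Python scripts to look and compute and a shell command to move; the robot and the scene stay as the last step left them, time stands still between calls to the robot, and variables do not carry over. Pictures are saved under pics/ and viewed, and the job is handed in when it is done.

```bash
mkdir -p pics; ls
python3 - <<'E'
from bench import ctrl
import cv2, numpy as np
o=ctrl.get_obs(); print(o, ctrl.pinch_z)
for n in ("scene","side","wrist"):
    im=ctrl.camera(n); cv2.imwrite(f"pics/{n}0.png",im[:,:,::-1]); print(n,ctrl.camera_info(n))
E
```

```text
pics
{'time_s': 0.0, 'q': array([-2.06273576e-01,  1.81552474e-01,  1.60799066e+00,  2.93010024e-05,
        1.35383669e+00, -2.06272407e-01]), 'dq': array([-0.00043802,  0.00146099, -0.00053636,  0.00024716, -0.00042737,
        0.00092834]), 'joint_efforts': array([ 3.41415571e-04, -4.44869328e+01, -3.51340663e+01, -2.51131587e-04,
        9.11703974e-03,  3.43231875e-05]), 'eef_pos': array([5.74445615e-01, 1.58026338e-04, 2.30386130e-01]), 'eef_rot': array([ 0.49966058, -0.50033527,  0.50053604, -0.49946731]), 'wrist_force': array([0.21205216, 0.00448845, 0.77800227]), 'torque': array([ 0.01432751,  0.02197001, -0.04194394]), 'opening': 1.0006927838222597} 0.0187
scene {'fx': 454.7039767048562, 'fy': 454.7039767048562, 'cx': 315.90133618087737, 'cy': 233.37185627213177, 'origin': array([-0.12119028, -0.60410363,  0.96353039]), 'rotation': array([-0.36812946,  0.83233474, -0.3779362 ,  0.16989353])}
side {'fx': 440.91185596800864, 'fy': 440.91185596800864, 'cx': 316.0879209185824, 'cy': 235.23140064687055, 'origin': array([0.44357708, 0.8333185 , 0.69686803]), 'rotation': array([ 0.04415066, -0.07062136,  0.88165585, -0.46448499])}
wrist {'fx': 371.64829954431775, 'fy': 371.64829954431775, 'cx': 324.8573214385186, 'cy': 246.02212730308034, 'tool_from_camera': array([[-1.81144568e-03,  9.52474807e-01,  3.04611984e-01,
        -7.92402605e-02],
       [ 6.59628750e-04, -3.04611279e-01,  9.52476526e-01,
        -1.42648991e-01],
       [ 9.99998142e-01,  1.92629031e-03, -7.64929787e-05,
         3.99971450e-04],
       [ 0.00000000e+00,  0.00000000e+00,  0.00000000e+00,
         1.00000000e+00]])}
```

View pics/scene0.png

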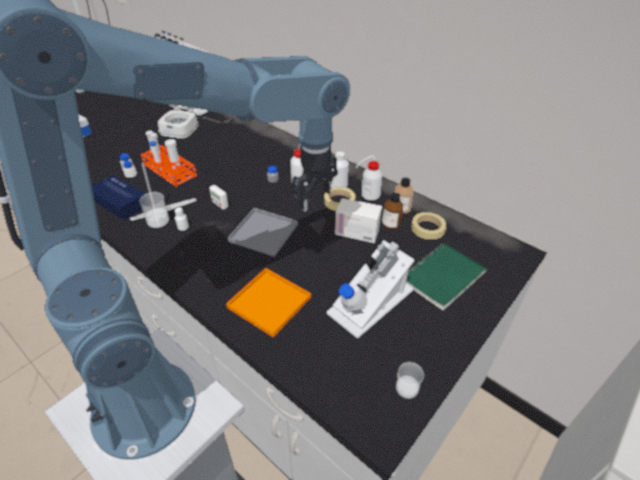

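View pics/side0.png

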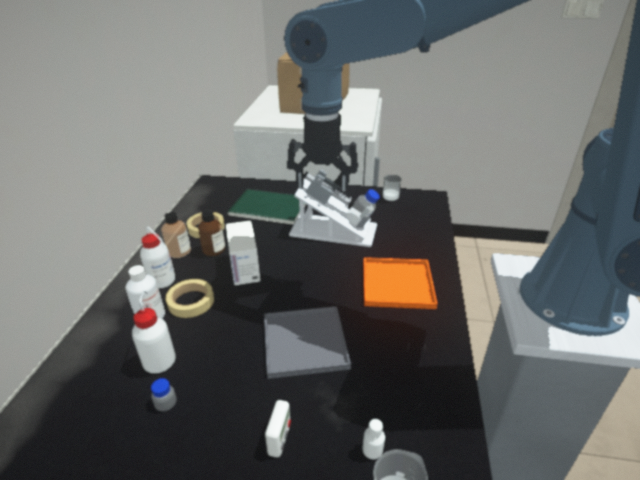

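View pics/wrist0.png

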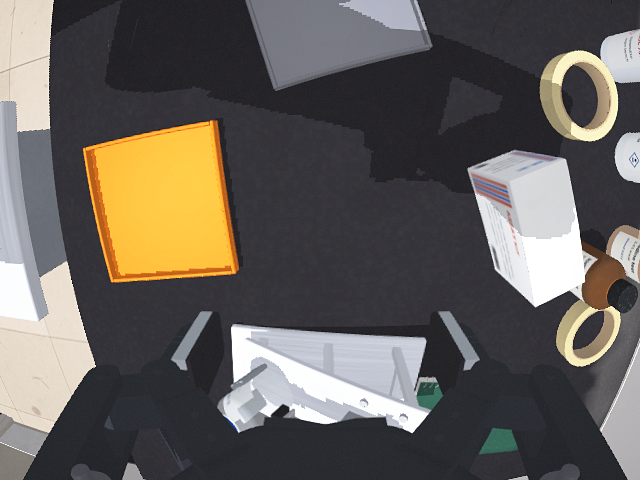

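```bash
cat > h.py <<'E'
from bench import ctrl
import numpy as np, cv2
from scipy.spatial.transform import Rotation as R
def quat(q): return R.from_quat(np.r_[q[1:],q[0]])
def cam(n,obs=None):
    i=ctrl.camera_info(n); K=(i['fx'],i['fy'],i['cx'],i['cy'])
    if n!='wrist': return K,np.array(i['origin']),quat(i['rotation']).as_matrix(),False
    o=obs or ctrl.get_obs(); T=np.eye(4); T[:3,:3]=quat(o['eef_rot']).as_matrix(); T[:3,3]=o['eef_pos']
    M=T@i['tool_from_camera']; return K,M[:3,3],M[:3,:3],True
def proj(c,P):
    K,o,Rm,f=c; p=(np.atleast_2d(P)-o)@Rm
    if f:
        rr=np.hypot(p[:,0],p[:,1]); th=np.arctan2(rr,p[:,2]); s=th/np.maximum(rr,1e-9)
        return np.c_[K[0]*p[:,0]*s+K[2],K[1]*p[:,1]*s+K[3]]
    return np.c_[K[0]*p[:,0]/p[:,2]+K[2],K[1]*p[:,1]/p[:,2]+K[3]]
def ray(c,uv):
    K,o,Rm,f=c; x=(uv[0]-K[2])/K[0]; y=(uv[1]-K[3])/K[1]
    if f:
        t=np.hypot(x,y); d=np.array([x/t*np.sin(t),y/t*np.sin(t),np.cos(t)]) if t>1e-9 else np.array([0,0,1.])
    else: d=np.array([x,y,1.])
    d=Rm@d; return o,d/np.linalg.norm(d)
def onz(c,uv,z):
    o,d=ray(c,uv); return o+d*(z-o[2])/d[2]
def tri(obs):
    A=np.zeros((3,3));b=np.zeros(3)
    for c,uv in obs:
        o,d=ray(c,uv); M=np.eye(3)-np.outer(d,d); A+=M; b+=M@o
    X=np.linalg.solve(A,b); return X,[proj(c,X)[0]-uv for c,uv in obs]
def crop(im,x0,y0,x1,y1,s,fn):
    cv2.imwrite(fn,cv2.resize(im[y0:y1,x0:x1,::-1],None,fx=s,fy=s,interpolation=cv2.INTER_CUBIC))
E
python3 - <<'E'
from h import *
for n in ("scene","side"):
    im=ctrl.camera(n)
    if n=="scene": crop(im,310,220,440,350,5,"pics/sc_st.png"); crop(im,210,190,330,270,6,"pics/sc_tr.png")
    else: crop(im,280,160,400,255,6,"pics/si_st.png"); crop(im,245,295,365,385,6,"pics/si_tr.png")
    for t in ("stand","pawl","clamp_bar","bottle_mid","tray"):
        for d in ctrl.silhouettes(t,n)[:3]:
            ys,xs=np.nonzero(d['mask']); print(n,t,round(d['score'],2),d['bbox'],xs.mean().round(1),ys.mean().round(1),len(xs))
E
```

```text
scene stand 0.66 [327.7, 240.7, 411.6, 336.9] 375.8 288.5 3711
scene stand 0.51 [395.6, 360.7, 425.8, 400.2] 408.6 379.6 737
scene stand 0.26 [358.9, 243.5, 400.1, 292.6] 376.5 267.7 323
scene pawl 0.64 [330.0, 238.2, 413.6, 336.3] 375.9 288.5 3717
scene pawl 0.53 [364.5, 246.1, 390.7, 273.6] 376.0 260.0 231
scene clamp_bar 0.64 [355.3, 239.7, 399.7, 296.1] 374.5 270.0 332
scene bottle_mid 0.66 [338.7, 282.7, 366.2, 308.5] 352.2 296.2 539
scene tray 0.81 [229.2, 268.1, 308.5, 335.7] 268.1 301.5 3113
scene tray 0.69 [227.4, 208.7, 298.6, 258.5] 262.5 231.7 2001
side stand 0.72 [289.4, 171.9, 377.0, 249.1] 329.0 213.4 3701
side stand 0.23 [268.6, 398.0, 290.7, 457.9] 277.9 428.8 943
side pawl 0.74 [320.3, 176.2, 340.6, 190.1] 333.3 182.4 129
side clamp_bar 0.72 [307.6, 175.1, 356.2, 210.1] 333.4 192.4 286
side clamp_bar 0.44 [382.8, 174.9, 402.9, 203.1] 391.7 187.5 432
side bottle_mid 0.96 [348.6, 190.5, 378.7, 223.8] 363.4 206.8 596
side tray 0.9 [266.0, 305.4, 350.0, 376.8] 304.9 342.6 5062
side tray 0.62 [364.2, 255.4, 440.3, 305.0] 398.6 283.5 3332
```

View pics/sc_st.png

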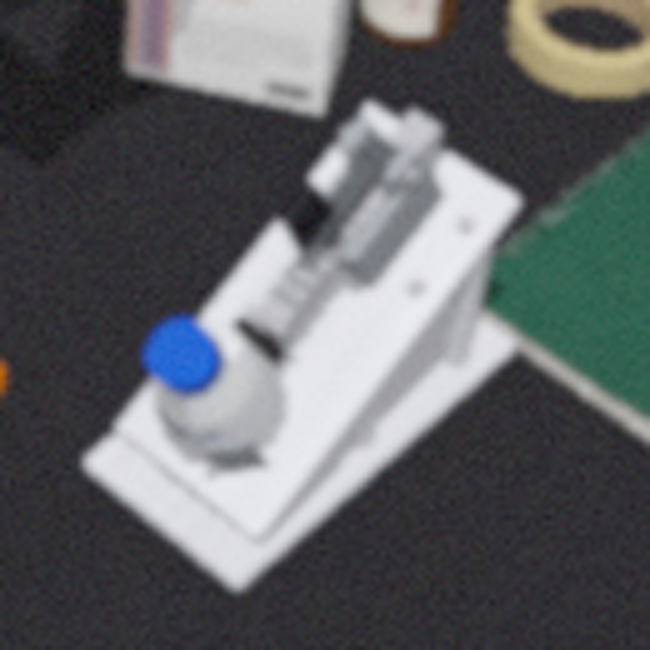

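View pics/si_st.png

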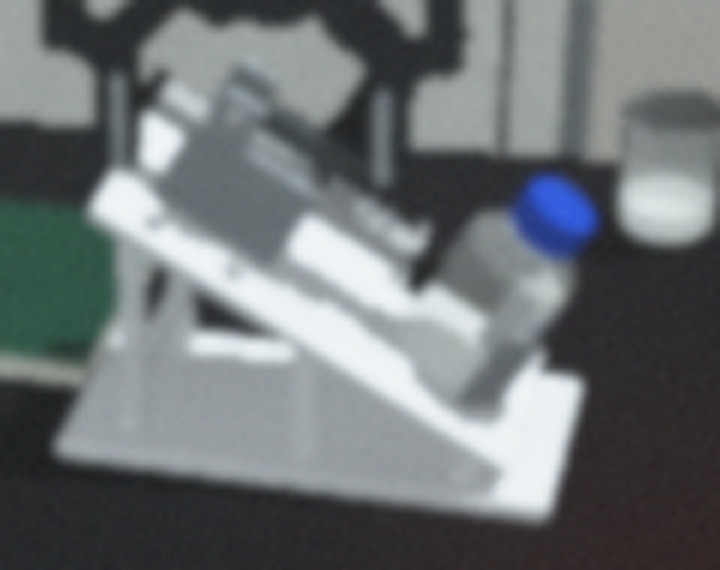

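View pics/sc_tr.png

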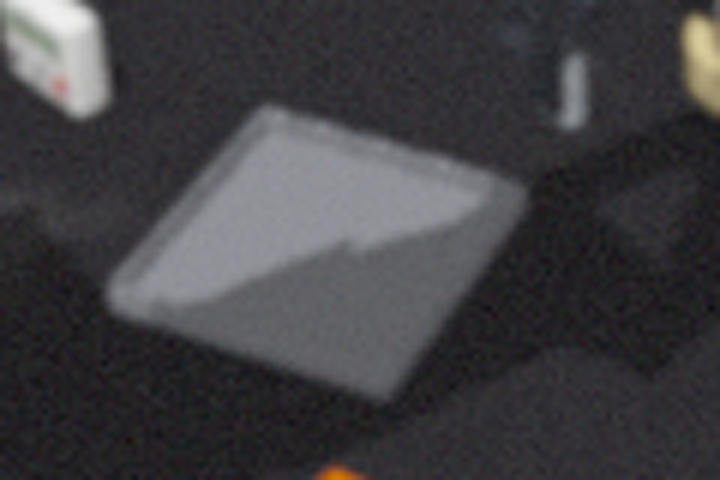

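View pics/si_tr.png

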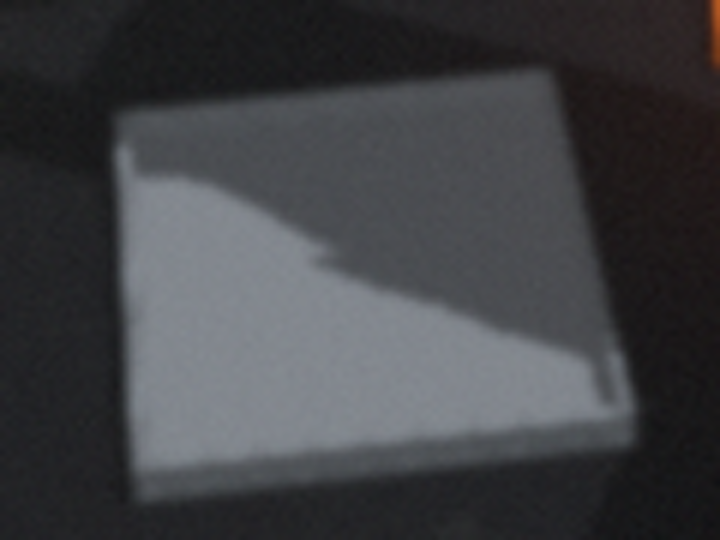

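Run:
```python
from h import *
s=cam("scene");d=cam("side")
S=lambda x,y:(310+x/5-.4,220+y/5-.4); D=lambda x,y:(280+x/6-.4,160+y/6-.4)
for p,z in (((83,462),.01),((240,588),.005),((520,350),.005)): print('S',onz(s,S(*p),z).round(4))
for p,z in (((56,455),.003),((545,520),.003),((583,380),.01)): print('D',onz(d,D(*p),z).round(4))
print('cap',tri([(s,S(180,355)),(d,D(555,216))]))
print('grip',tri([(s,S(307,215)),(d,D(378,225))]))
tr=lambda x,y:(210+x/6-.4,190+y/6-.4); td=lambda x,y:(245+x/6-.4,295+y/6-.4)
for p in ((265,103),(527,190),(388,400),(106,290)): print('trS',onz(s,tr(*p),.016 if p[0]!=388 else .01).round(4))
for p in ((118,112),(548,70),(635,415),(133,470)): print('trD',onz(d,td(*p),.016).round(4))
```

```text
S [ 0.4619 -0.1381  0.01  ]
S [ 0.4564 -0.2458  0.005 ]
S [ 0.6837 -0.2675  0.005 ]
D [ 0.6946 -0.1534  0.003 ]
D [ 0.467  -0.1354  0.003 ]
D [ 0.4563 -0.2428  0.01  ]
cap (array([ 0.47208903, -0.18892282,  0.12709294]), [array([ 0.43527812, -0.40043224]), array([0.43692405, 0.32309929])])
grip (array([ 0.56265337, -0.18282738,  0.13172963]), [array([-4.51983309,  4.54123349]), array([-4.61549274, -4.02331071])])
trS [0.6339 0.3207 0.016 ]
trS [0.6753 0.1619 0.016 ]
trS [0.5184 0.1102 0.01  ]
trS [0.4756 0.2701 0.016 ]
trD [0.6784 0.1666 0.016 ]
trD [0.5271 0.1211 0.016 ]
trD [0.4793 0.2735 0.016 ]
trD [0.6324 0.3193 0.016 ]
```

```bash
python3 -m pendant '[0.006,-0.025,0.006,0,0,10.6,0.085,0.006,-0.025,0.006,0,0,10.6,0.085,0.006,-0.025,0.006,0,0,10.6,0.085,0.006,-0.025,0.006,0,0,10.6,0.085,0.006,-0.025,0.006,0,0,10.6,0.085,0.006,-0.025,0,0,0,10.6,0.085,0.006,-0.025,0,0,0,10.6,0.085,0.003,-0.025,0,0,0,10.6,0.085,0,0,0,0,0,0,0.085]'
python3 - <<'E'
from h import *
o=ctrl.get_obs(); print(o['eef_pos'],quat(o['eef_rot']).as_matrix().round(3),o['time_s'])
im=ctrl.camera("wrist"); cv2.imwrite("pics/w1.png",im[:,:,::-1])
E
```

```text
time_s: 1.88
eef_pos: [0.6199, -0.2017, 0.261]
eef_rot: [-0.706, 0.706, -0.033, 0.033]
wrist_force: [0.7, 0.5, -0.9]
opening: 0.996
[ 0.61988404 -0.20166732  0.26095349] [[ 0.996 -0.     0.093]
 [-0.093 -0.     0.996]
 [-0.    -1.    -0.   ]] 1.875
```

View pics/w1.png

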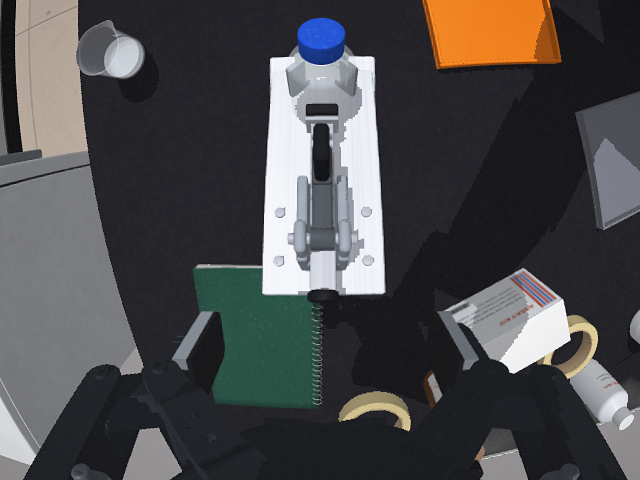

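Run:
```python
from h import *
im=ctrl.camera("wrist"); crop(im,250,0,400,310,2,"pics/w1a.png"); crop(im,280,90,360,280,4,"pics/w1b.png")
im=ctrl.camera("side"); crop(im,280,160,400,255,6,"pics/si1.png")
im=ctrl.camera("scene"); crop(im,330,230,420,310,8,"pics/sc1.png")
```

```text
(no output)
```

View pics/w1b.png

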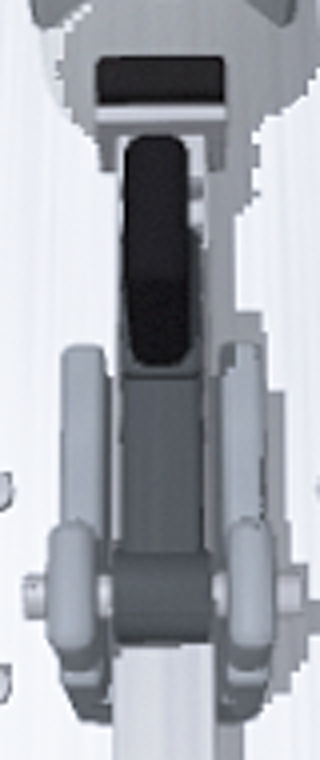

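View pics/si1.png

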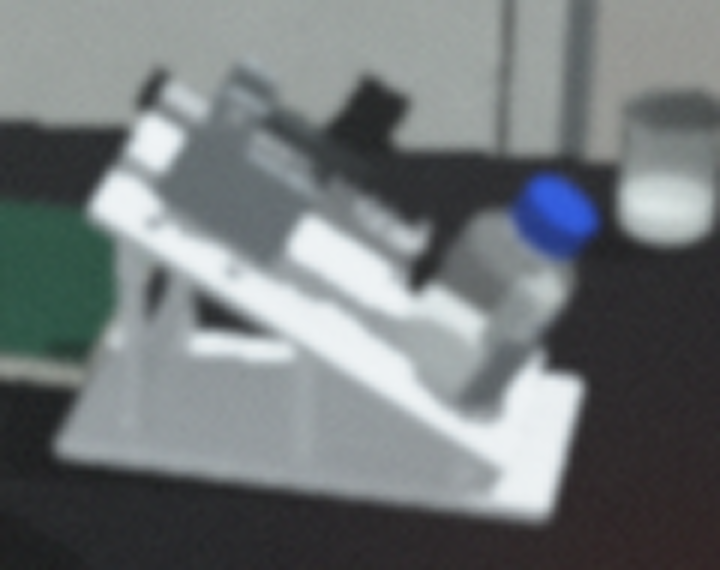

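View pics/sc1.png

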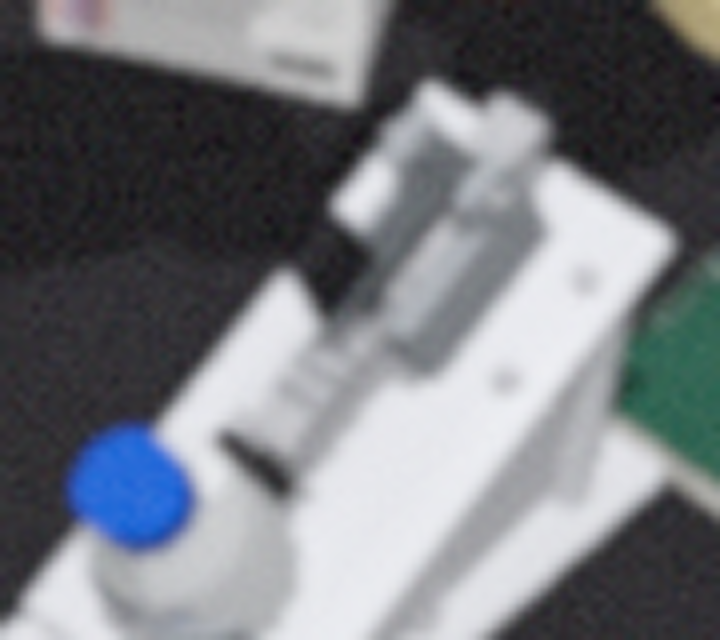

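View pics/w1a.png

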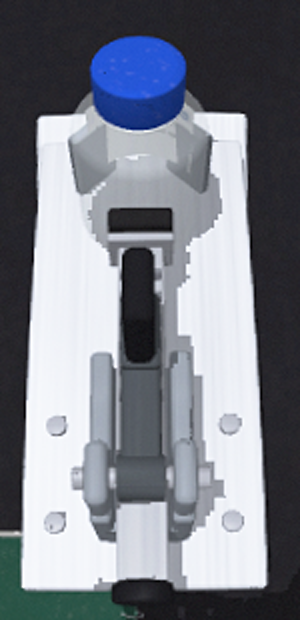

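Run:
```python
from h import *
s=cam("scene");d=cam("side");w=cam("wrist")
W=lambda x,y:(280+x/4-.4,90+y/4-.4); WA=lambda x,y:(250+x/2-.3,y/2-.3); D=lambda x,y:(280+x/6-.4,160+y/6-.4); S=lambda x,y:(330+x/8-.4,230+y/8-.4)
yaw=np.radians(-5.2); c=np.array([.5747,-.2005,0]); M=R.from_euler('z',yaw).as_matrix()
def p(n,o):
    X,r=tri(o); l=M.T@(X-c); u=np.array([.866,0,.5]);nn=np.array([-.5,0,.866])
    print(n,X.round(4),'local',l.round(4),'u,y,n',(l@u).round(4),l[1].round(4),(l@nn).round(4),np.round(r,1).tolist())
p('fintop',[(w,W(157,208)),(d,D(388,90))])
p('fintop3',[(w,W(157,208)),(d,D(388,90)),(s,S(333,252))])
p('pivot',[(w,W(162,598)),(d,D(248,85))])
p('capside',[(w,WA(138,82)),(s,S(130,487)),(d,D(556,216))])
p('screws?',[(w,WA(56,425)),(s,S(507,378))])
p('screws2',[(w,WA(55,520)),(s,S(585,278))])
for q,z in (((22,587),.115),((268,588),.115),((38,115),.01),((247,112),.01)): print(onz(w,WA(*q),z).round(4), (M.T@(onz(w,WA(*q),z)-c)).round(4))
# far board corner in scene
print(onz(s,S(678,243),.115))
p('hi-right corner',[(w,WA(22,587)),(s,S(678,243))])
p('hi-left corner',[(w,WA(268,588)),(d,D(95,212))])
```

```text
fintop [ 0.5485 -0.1948  0.1808] local [-0.0266  0.0033  0.1808] u,y,n 0.0674 0.0033 0.1698 [[0.0, 0.0], [0.0, 0.0]]
fintop3 [ 0.5492 -0.1987  0.1773] local [-0.0256 -0.0005  0.1773] u,y,n 0.0665 -0.0005 0.1663 [[-6.4, 1.5], [-0.1, 0.5], [-1.2, -0.8]]
pivot [ 0.6104 -0.1998  0.1762] local [0.0354 0.0039 0.1762] u,y,n 0.1188 0.0039 0.1349 [[0.0, 0.4], [0.1, 0.0]]
capside [ 0.4727 -0.189   0.1269] local [-0.1026  0.0022  0.1269] u,y,n -0.0254 0.0022 0.1612 [[-0.3, -1.2], [0.4, -0.3], [0.0, 0.4]]
screws? [ 0.6069 -0.2369  0.0981] local [ 0.0353 -0.0333  0.0981] u,y,n 0.0797 -0.0333 0.0673 [[-0.5, 0.6], [-0.3, 0.0]]
screws2 [ 0.6427 -0.2397  0.1179] local [ 0.0713 -0.0329  0.1179] u,y,n 0.1207 -0.0329 0.0664 [[-0.8, 1.1], [-0.4, 0.1]]
[ 0.6722 -0.258   0.115 ] [ 0.1023 -0.0484  0.115 ]
[ 0.6822 -0.1522  0.115 ] [0.1027 0.0579 0.115 ]
[ 0.4568 -0.2415  0.01  ] [-0.1137 -0.0515  0.01  ]
[ 0.4653 -0.1329  0.01  ] [-0.1151  0.0574  0.01  ]
[ 0.67993565 -0.25313757  0.115     ]
hi-right corner [ 0.6691 -0.2566  0.1247] local [ 0.0991 -0.0474  0.1247] u,y,n 0.1482 -0.0474 0.0585 [[-0.8, 1.5], [-0.5, 0.2]]
hi-left corner [ 0.6722 -0.1547  0.1334] local [0.0929 0.0545 0.1334] u,y,n 0.1472 0.0545 0.0691 [[-0.1, -1.2], [-0.3, -0.2]]
```

```bash
python3 -m pendant '[-0.034,0.003,-0.015,0,0,0,0.05,-0.033,0.003,-0.015,0,0,0,0.05,0,0,0,0,0,0,0.05,0,0,-0.025,0,0,0,0.05,0,0,0,0,0,0,0.05]'
python3 - <<'E'
from h import *
o=ctrl.get_obs(); print(o['eef_pos'])
im=ctrl.camera("side"); crop(im,280,130,400,225,6,"pics/si2.png")
im=ctrl.camera("scene"); crop(im,320,190,420,290,6,"pics/sc2.png")
im=ctrl.camera("wrist"); crop(im,200,150,450,470,2,"pics/w2.png")
E
```

```text
time_s: 2.7
eef_pos: [0.5528, -0.193, 0.2053]
eef_rot: [0.707, -0.706, 0.033, -0.031]
wrist_force: [0.3, 0.2, -0.3]
opening: 0.59
[ 0.55283195 -0.19301919  0.20528669]
```

View pics/si2.png

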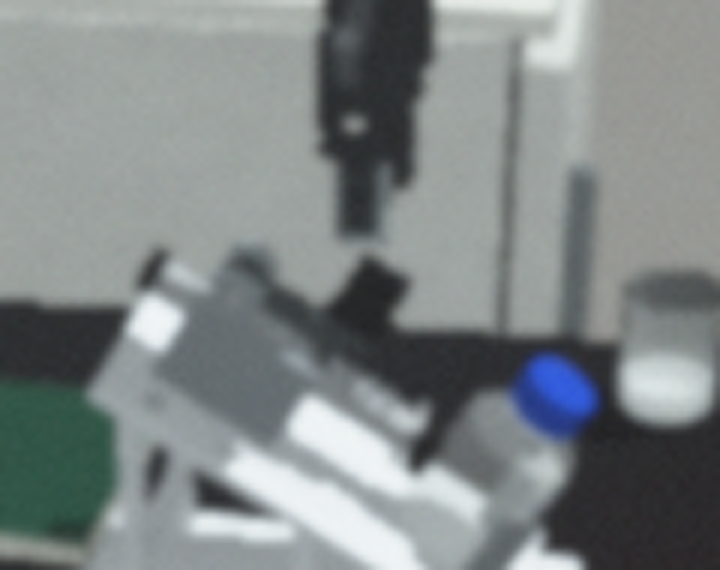

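View pics/sc2.png

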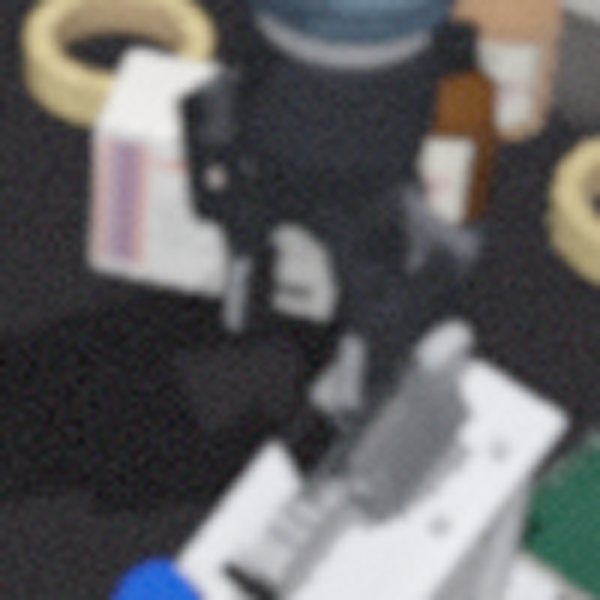

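View pics/w2.png

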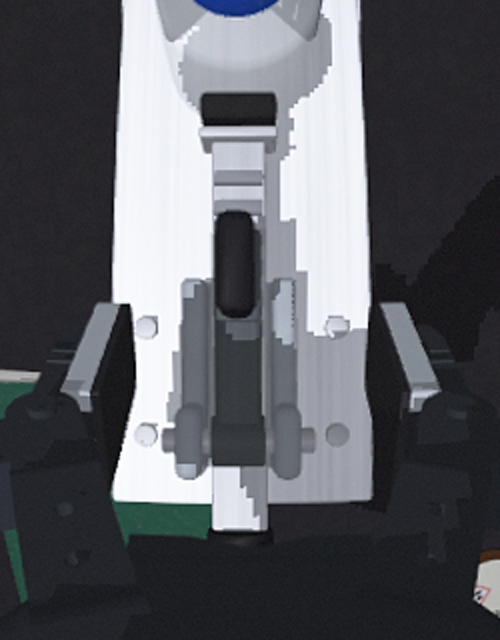

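```bash
python3 -m pendant '[-0.002,-0.0035,-0.017,0,0,0,0.05,-0.002,0,-0.017,0,0,0,0.05,0,0,-0.017,0,0,0,0.05,0,0,0,0,0,0,0.05]'
python3 - <<'E'
from h import *
o=ctrl.get_obs(); print(o['eef_pos'])
im=ctrl.camera("side"); crop(im,280,130,400,225,6,"pics/si3.png")
im=ctrl.camera("wrist"); crop(im,200,150,450,470,2,"pics/w3.png")
E
```

```text
time_s: 3.35
eef_pos: [0.5476, -0.1967, 0.1527]
eef_rot: [0.707, -0.706, 0.034, -0.031]
wrist_force: [-0.5, 0.0, 0.7]
opening: 0.584
[ 0.54761619 -0.19670501  0.15274361]
```

View pics/si3.png

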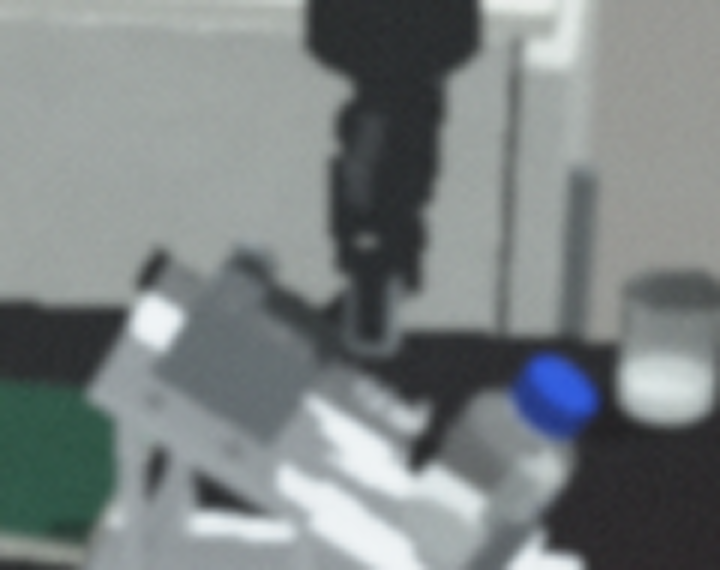

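View pics/w3.png

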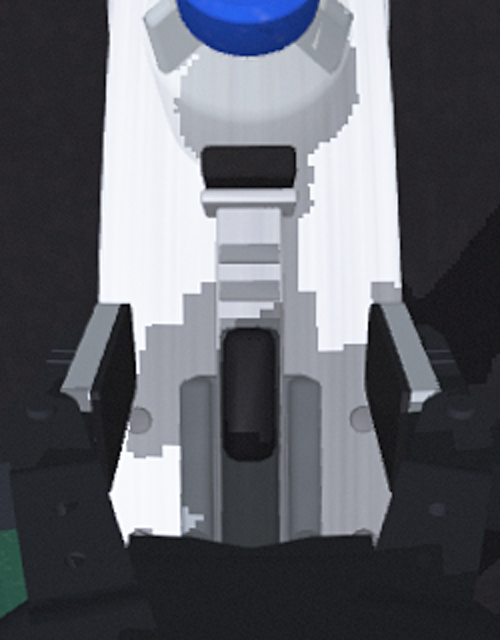

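Run:
```python
from h import *
w=cam("wrist"); q=lambda x,y:(200+x/2-.3,150+y/2-.3)
M=R.from_euler('z',np.radians(-5.2)).as_matrix(); c=np.array([.5747,-.1975,0])
n=M@[-.5,0,.866]
def onn(uv,h):
    o,d=ray(w,uv); X=o+d*((h-(o-c)@n)/(d@n)); l=M.T@(X-c); return X.round(4),'u',(l@[.866,0,.5]).round(4),'y',l[1].round(4)
for nm,p,h in (('ear',(305,378),.135),('ear low',(305,378),.114),('fin front',(250,328),.170),('fin rear top',(250,432),.170),('fin bottom',(250,460),.135),('pad top front',(247,150),.110)): print(nm,onn(q(*p),h))
```

```text
ear (array([ 0.5649, -0.1848,  0.1496]), 'u', np.float64(0.0654), 'y', np.float64(0.0118))
ear low (array([ 0.5762, -0.1842,  0.1318]), 'u', np.float64(0.0661), 'y', np.float64(0.0133))
fin front (array([ 0.5371, -0.1952,  0.1746]), 'u', np.float64(0.0547), 'y', np.float64(-0.0011))
fin rear top (array([ 0.554 , -0.1967,  0.1844]), 'u', np.float64(0.0743), 'y', np.float64(-0.0011))
fin bottom (array([ 0.5805, -0.199 ,  0.1593]), 'u', np.float64(0.0848), 'y', np.float64(-0.001))
pad top front (array([ 0.5229, -0.1947,  0.0971]), 'u', np.float64(0.0036), 'y', np.float64(-0.0019))
```

```bash
python3 -m pendant '[0.001,0.0005,0.003,0,0,0,0.0,0,0,0,0,0,0,0.0,0,0,0,0,0,0,0.0,0,0,0,0,0,0,0.0,0,0,0,0,0,0,0.0]'
python3 - <<'E'
from h import *
im=ctrl.camera("side"); crop(im,280,130,400,225,6,"pics/si4.png")
im=ctrl.camera("wrist"); crop(im,200,150,450,470,2,"pics/w4.png")
E
```

```text
time_s: 4.08
eef_pos: [0.5506, -0.1975, 0.1593]
eef_rot: [-0.706, 0.707, -0.031, 0.033]
wrist_force: [0.0, -0.5, 4.7]
opening: 0.101
```

View pics/si4.png

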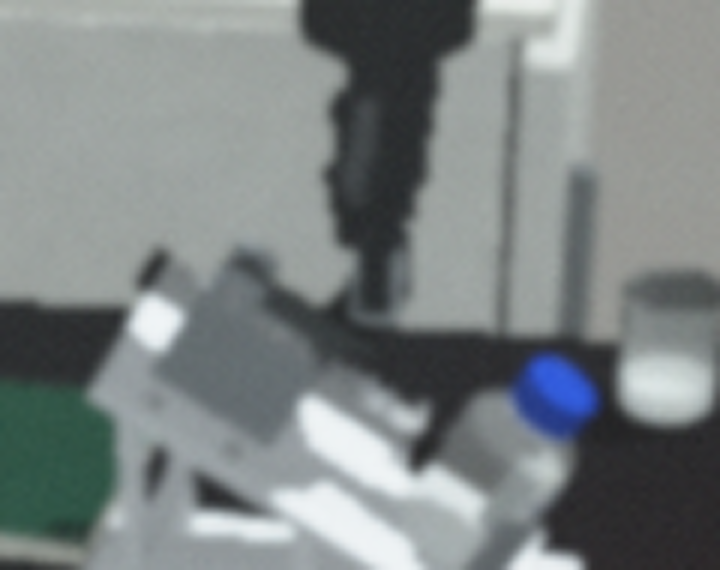

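View pics/w4.png

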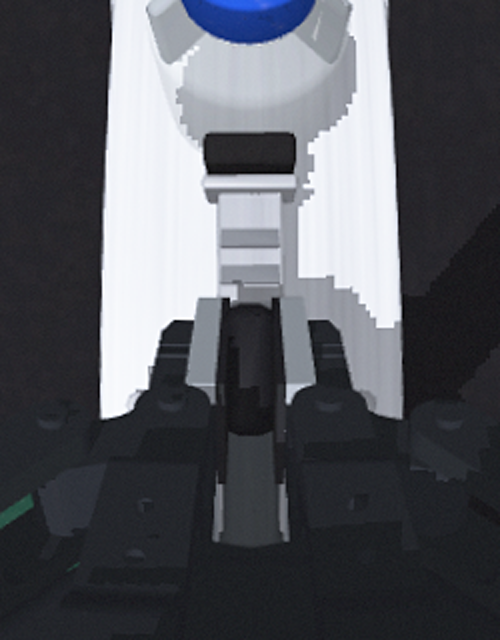

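```bash
python3 -m pendant '[0,0,0.007,0,0,0,0.0,0,0,0.007,0,0,0,0.0,0,0,0.006,0,0,0,0.0,0,0,0,0,0,0,0.0,0,0,0,0,0,0,0.0,0,0,0,0,0,0,0.0,0,0,0,0,0,0,0.0,0,0,0,0,0,0,0.0]'
python3 - <<'E'
from h import *
im=ctrl.camera("side"); crop(im,280,130,400,225,6,"pics/si5.png")
im=ctrl.camera("wrist"); crop(im,200,150,450,470,2,"pics/w5.png")
E
```

```text
time_s: 5.18
eef_pos: [0.552, -0.1975, 0.1769]
eef_rot: [-0.706, 0.707, -0.031, 0.034]
wrist_force: [15.4, -4.3, -13.2]
opening: 0.1
```

View pics/si5.png

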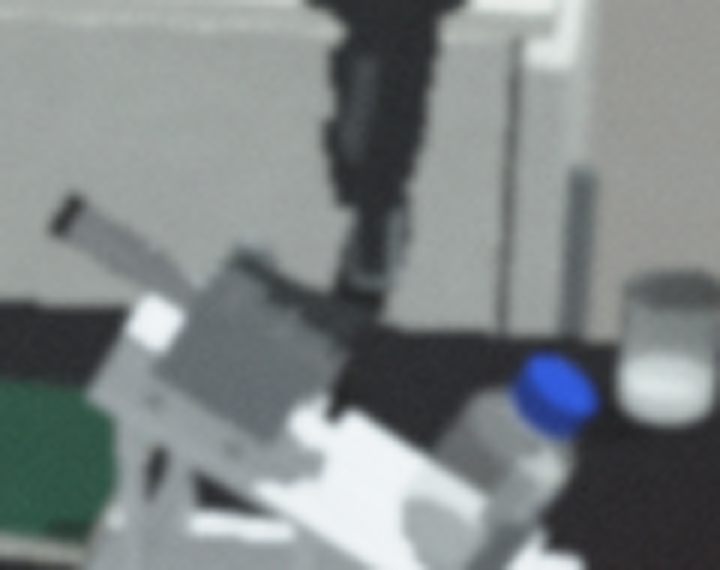

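View pics/w5.png

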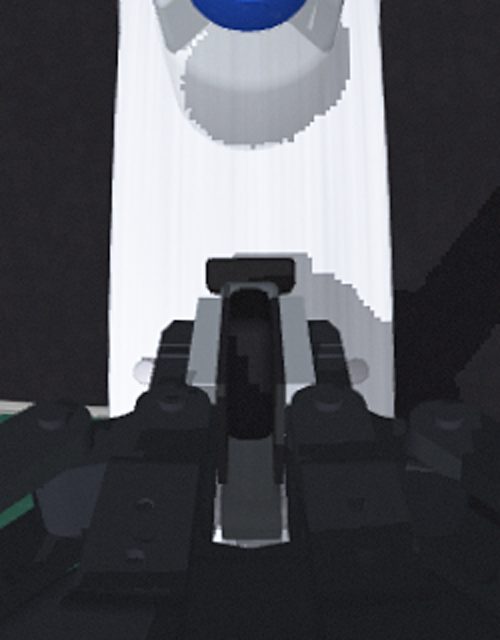

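```bash
python3 -m pendant '[0,0,0,0,0,0,0.0,0,0,0,0,0,0,0.0,0,0,-0.006,0,0,0,0.0,0,0,-0.006,0,0,0,0.0,0,0,0,0,0,0,0.04,0,0,0,0,0,0,0.04,0,0,0,0,0,0,0.05,0,0,0.03,0,0,0,0.05,0,0,0.04,0,0,0,0.06,0,0,0.02,0,0,0,0.085,0,0,0,0,0,0,0.085]'
python3 - <<'E'
from h import *
im=ctrl.camera("side"); crop(im,280,130,400,225,6,"pics/si6.png")
im=ctrl.camera("scene"); crop(im,320,220,420,340,5,"pics/sc6.png")
im=ctrl.camera("wrist"); cv2.imwrite("pics/w6.png",im[:,:,::-1])
E
```

```text
time_s: 6.65
eef_pos: [0.551, -0.1975, 0.2582]
eef_rot: [-0.706, 0.707, -0.031, 0.033]
wrist_force: [0.4, 0.8, -0.4]
opening: 0.998
```

View pics/si6.png

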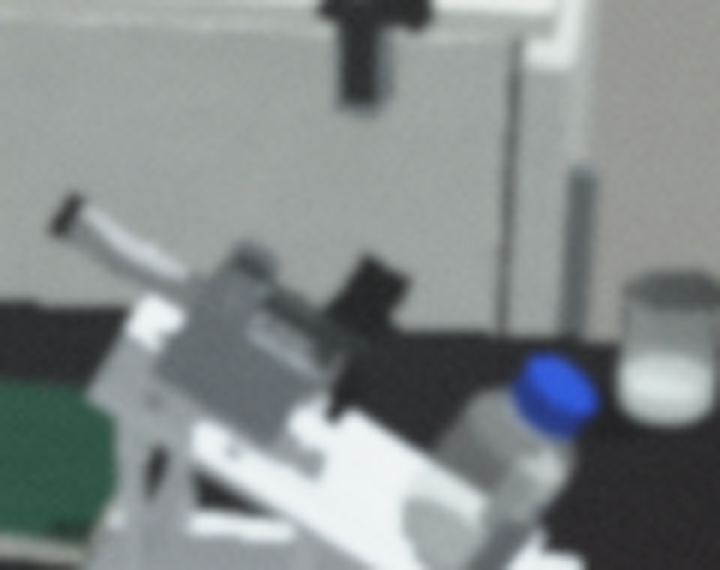

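View pics/sc6.png

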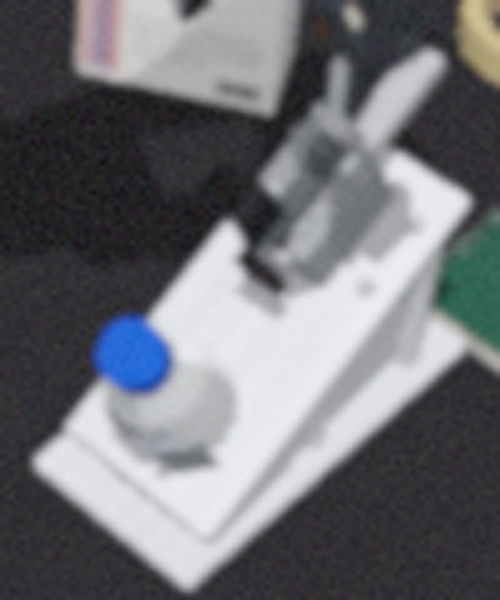

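View pics/w6.png

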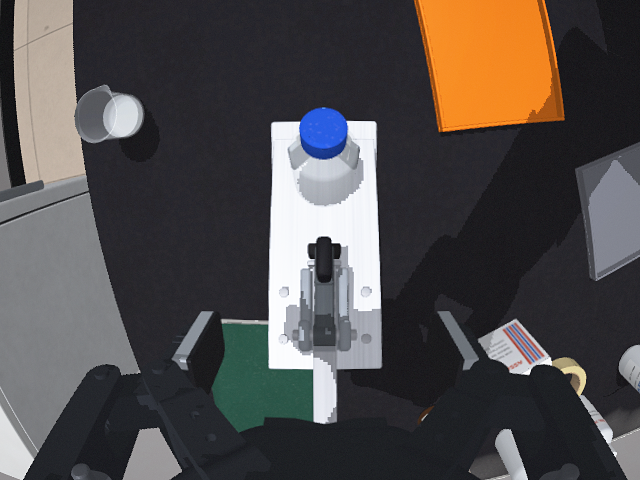

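```bash
python3 -m pendant '[-0.035,0.004,0,-0.9,-10,0,0.085,-0.035,0.004,0,-0.9,-10,0,0.085,-0.036,0.003,-0.01,-0.9,-10,0,0.085,0,0,-0.036,0,0,0,0.085,0,0,-0.037,0,0,0,0.085,0,0,0,0,0,0,0.085,0,0,0,0,0,0,0.085]'
python3 - <<'E'
from h import *
o=ctrl.get_obs(); print(o['q'].round(2)); print(quat(o['eef_rot']).as_matrix().round(3))
im=ctrl.camera("side"); crop(im,280,110,400,225,5,"pics/si7.png")
im=ctrl.camera("scene"); crop(im,300,200,420,340,5,"pics/sc7.png")
im=ctrl.camera("wrist"); cv2.imwrite("pics/w7.png",im[:,:,::-1])
E
```

```text
time_s: 7.68
eef_pos: [0.4443, -0.1861, 0.1738]
eef_rot: [-0.674, 0.69, 0.153, 0.214]
wrist_force: [0.5, -0.9, 0.9]
opening: 0.994
[-0.9  -0.29  2.27  0.51  0.85 -2.66]
[[ 0.861  0.5    0.09 ]
 [-0.079 -0.045  0.996]
 [ 0.502 -0.865  0.001]]
```

View pics/si7.png

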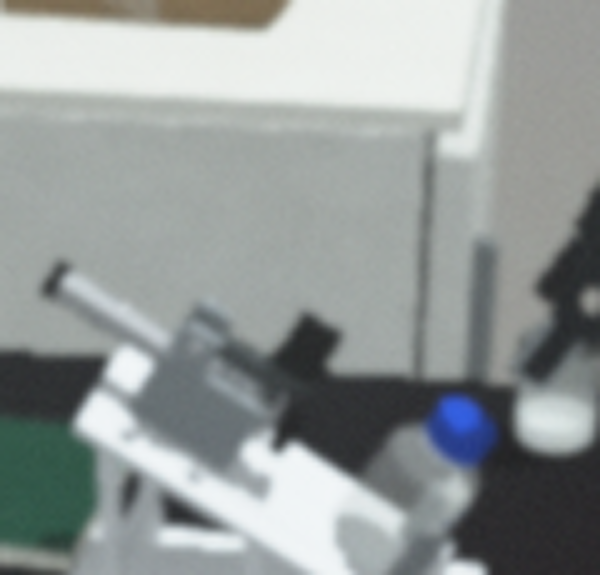

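View pics/sc7.png

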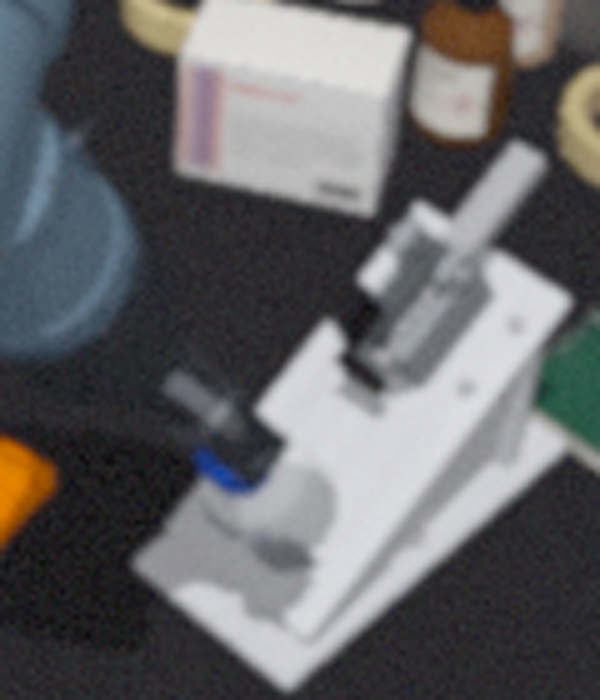

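View pics/w7.png

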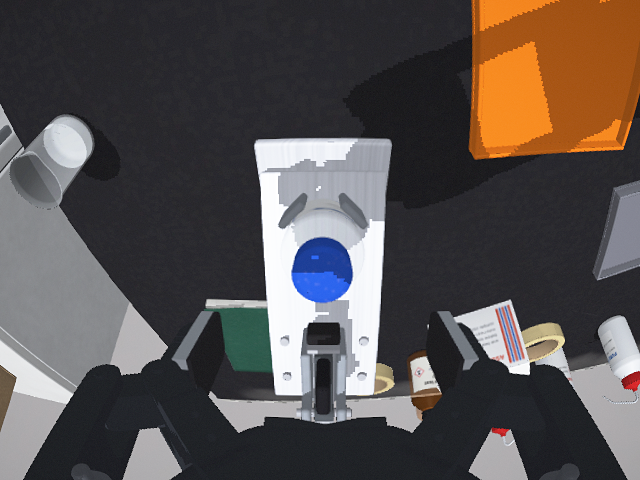

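Run:
```python
from h import *
s=cam("scene");d=cam("side");w=cam("wrist"); o=ctrl.get_obs()
uD=(280+462/5-.4,110+430/5-.4); uS=(320+132/5-.4,220+353/5-.4)
Rt=quat(o['eef_rot']).as_matrix()
for obs in ([(w,(322,269)),(d,uD)],[(w,(322,269)),(d,uD),(s,uS)]):
    X,r=tri(obs); print(X.round(4),'tool',(Rt.T@(X-o['eef_pos'])).round(4),np.round(r,1).tolist())
for n,c in (("wrist",w),("side",d)):
    for q in ctrl.silhouettes("bottle_mid",n)[:1]:
        ys,xs=np.nonzero(q['mask']); print(n,q['score'],q['bbox'],xs.mean(),ys.mean())
```

```text
[ 0.473  -0.1897  0.1266] tool [ 0.0003  0.0558 -0.0005] [[-0.6, 1.6], [0.2, 0.3]]
[ 0.4726 -0.1892  0.1269] tool [ 0.0001  0.0553 -0.0001] [[0.2, 1.6], [0.3, 0.3], [0.2, -0.0]]
wrist 0.95 [280.4, 195.5, 364.8, 302.2] 322.2011566114411 250.47264770240702
side 0.61 [346.8, 191.8, 379.3, 224.4] 362.51419558359623 207.14668769716087
```

```bash
python3 -m pendant '[0.014,-0.001,-0.024,0,0,0,0.085,0.014,-0.001,-0.024,0,0,0,0.085,0.014,-0.001,-0.024,0,0,0,0.085,0.013,-0.001,-0.023,0,0,0,0.085,0,0,0,0,0,0,0.085]'
python3 - <<'E'
from h import *
im=ctrl.camera("side"); crop(im,280,110,420,225,5,"pics/si8.png")
im=ctrl.camera("wrist"); cv2.imwrite("pics/w8.png",im[:,:,::-1])
E
```

```text
time_s: 8.55
eef_pos: [0.4988, -0.189, 0.0768]
eef_rot: [-0.675, 0.69, 0.152, 0.214]
wrist_force: [-0.9, -0.0, 0.8]
opening: 0.996
```

View pics/si8.png

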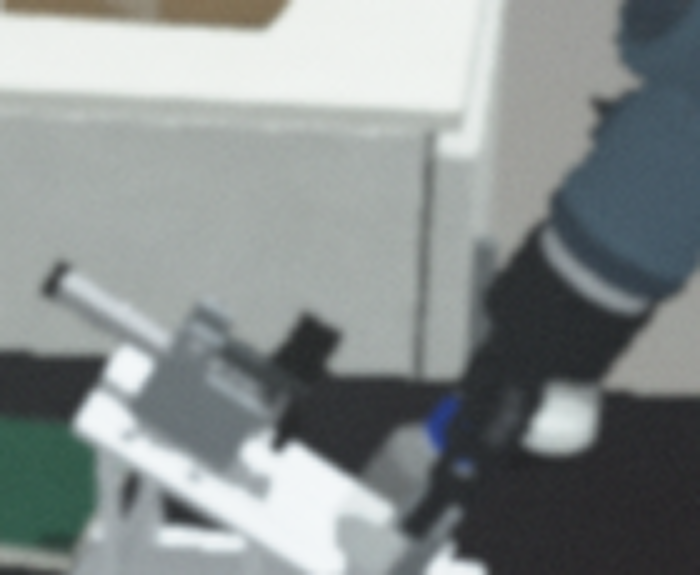

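View pics/w8.png

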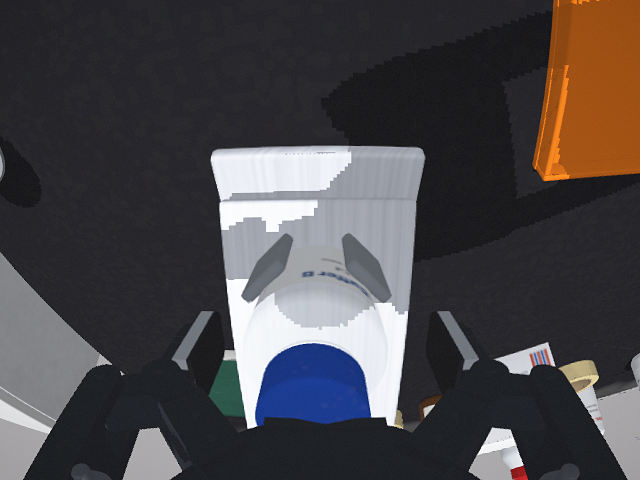

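```bash
python3 -m pendant '[0,-0.001,0,0,0,0,0.06,0,0,0,0,0,0,0.045,0,0,0,0,0,0,0.045,0,0,0,0,0,0,0.045,0,0,0,0,0,0,0.045]'
python3 - <<'E'
from h import *
im=ctrl.camera("wrist"); cv2.imwrite("pics/w9.png",im[:,:,::-1])
E
```

```text
time_s: 9.28
eef_pos: [0.4995, -0.1928, 0.0803]
eef_rot: [-0.672, 0.691, 0.153, 0.215]
wrist_force: [-10.9, -1.1, 12.1]
opening: 0.616
```

View pics/w9.png

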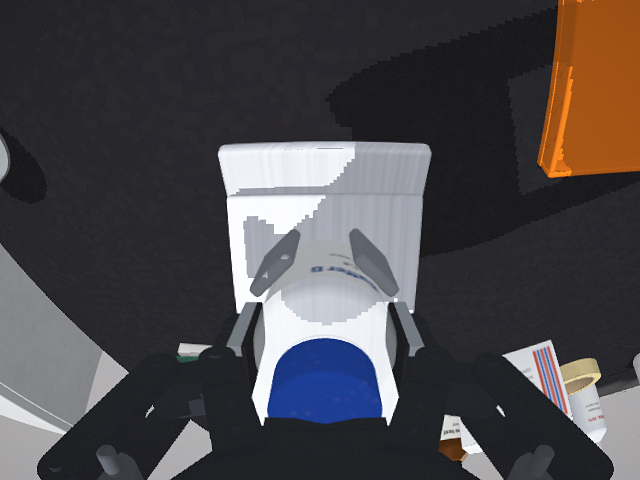

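```bash
python3 -m pendant '[-0.005,0,0.0087,0,0,0,0.045,-0.01,0.001,0.0173,0,0,0,0.045,-0.015,0.001,0.026,0,0,0,0.045,-0.015,0.001,0.026,0,0,0,0.045,-0.01,0.001,0.0173,0,0,0,0.045,0,0,0.03,0,0,0,0.045,0,0,0.02,0,0,0,0.045,0,0,0,0,0,0,0.045]'
python3 - <<'E'
from h import *
o=ctrl.get_obs(); print(o['q'].round(2))
im=ctrl.camera("wrist"); cv2.imwrite("pics/w10.png",im[:,:,::-1])
im=ctrl.camera("scene"); cv2.imwrite("pics/s10.png",im[:,:,::-1])
E
```

```text
time_s: 10.32
eef_pos: [0.4441, -0.1874, 0.2253]
eef_rot: [-0.673, 0.691, 0.153, 0.215]
wrist_force: [0.4, 0.3, -1.6]
opening: 0.615
[-0.91 -0.38  2.22  0.46  0.97 -2.59]
```

View pics/w10.png

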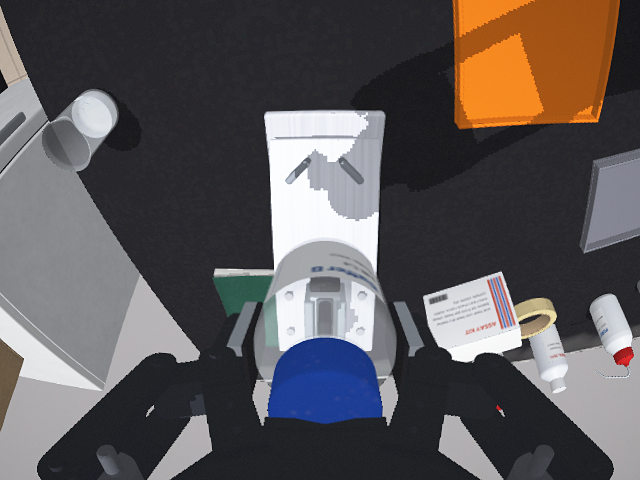

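View pics/s10.png

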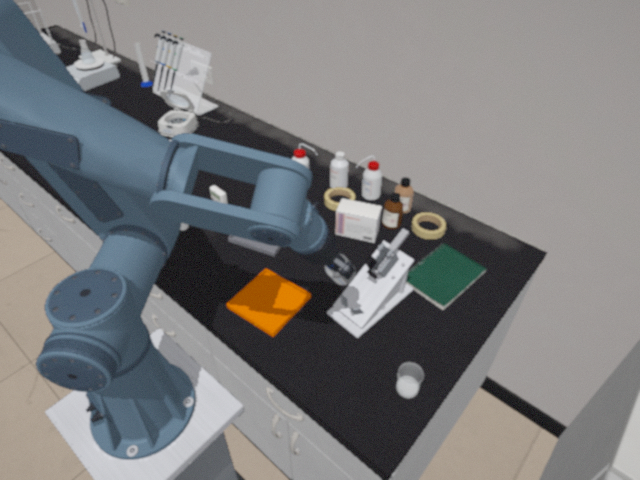

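```bash
python3 -m pendant '[0,0,0.015,0.9,10,0,0.045,0,0,0.015,0.9,10,0,0.045,0,0,0.01,0.9,10,0,0.045,0.012,0.04,0,0,0,0,0.045,0.015,0.045,0,0,0,0,0.045,0.015,0.045,0,0,0,0,0.045,0.015,0.045,0,0,0,0,0.045,0.015,0.045,0,0,0,0,0.045,0.015,0.045,0,0,0,0,0.045,0.015,0.045,0,0,0,0,0.045,0.015,0.045,0,0,0,0,0.045,0,0,0,0,0,0,0.045]'
python3 - <<'E'
from h import *
o=ctrl.get_obs(); print(o['q'].round(2)); print(quat(o['eef_rot']).as_matrix().round(3))
im=ctrl.camera("wrist"); cv2.imwrite("pics/w11.png",im[:,:,::-1])
E
```

```text
time_s: 11.92
eef_pos: [0.5602, 0.171, 0.2611]
eef_rot: [0.707, -0.706, 0.032, -0.029]
wrist_force: [0.2, 0.4, -1.7]
opening: 0.613
[ 0.09  0.18  1.54  0.    1.42 -1.39]
[[ 0.996 -0.004  0.086]
 [-0.086  0.001  0.996]
 [-0.004 -1.     0.   ]]
```

View pics/w11.png

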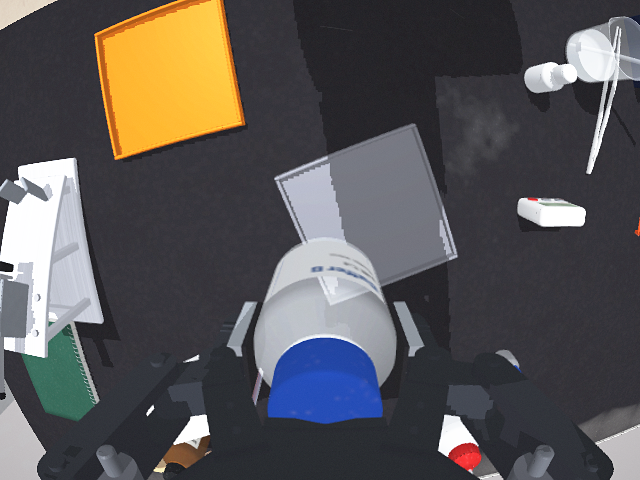

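```bash
python3 -m pendant '[0.009,0.024,-0.02,0,0,0,0.045,0.008,0.023,-0.03,0,0,0,0.045,0,0,-0.04,0,0,0,0.045,0,0,-0.04,0,0,0,0.045,0,0,-0.04,0,0,0,0.045,0,0,-0.03,0,0,0,0.045,0,0,0,0,0,0,0.045,0,0,0,0,0,0,0.045]'
python3 - <<'E'
from h import *
im=ctrl.camera("side"); crop(im,230,230,390,390,4,"pics/si12.png")
im=ctrl.camera("wrist"); cv2.imwrite("pics/w12.png",im[:,:,::-1])
E
```

```text
time_s: 12.98
eef_pos: [0.5786, 0.2144, 0.0644]
eef_rot: [0.706, -0.706, 0.032, -0.033]
wrist_force: [-1.5, -0.6, -0.4]
opening: 0.616
```

View pics/si12.png

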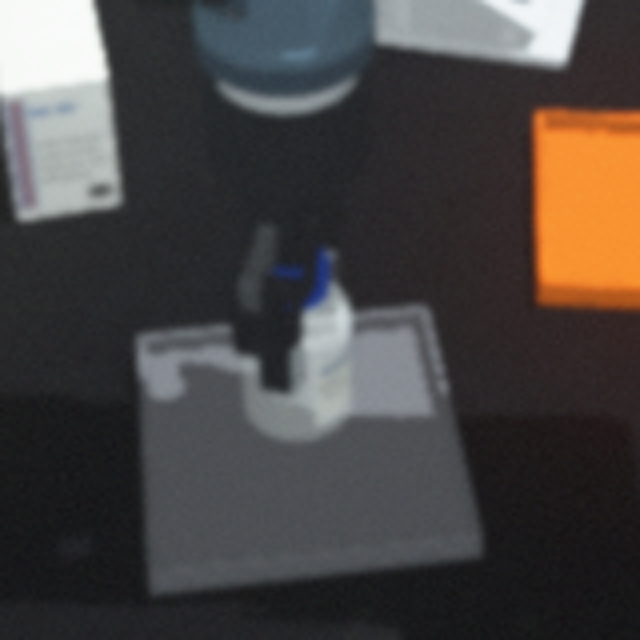

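View pics/w12.png

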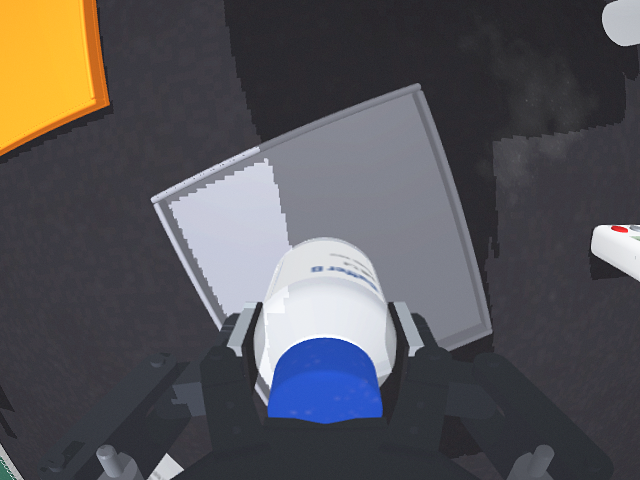

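```bash
python3 -m pendant '[0,0,-0.008,0,0,0,0.045,0,0,-0.006,0,0,0,0.045,0,0,-0.003,0,0,0,0.045,0,0,0,0,0,0,0.045]'; python3 -m pendant '[0,0,-0.002,0,0,0,0.045,0,0,-0.001,0,0,0,0.045,0,0,0,0,0,0,0.045]'
```

```text
time_s: 13.58
eef_pos: [0.5777, 0.215, 0.0461]
eef_rot: [-0.706, 0.706, -0.032, 0.032]
wrist_force: [-0.2, -0.3, -1.2]
opening: 0.616
time_s: 13.95
eef_pos: [0.578, 0.215, 0.0435]
eef_rot: [-0.706, 0.706, -0.032, 0.032]
wrist_force: [0.4, -0.1, -1.3]
opening: 0.615
```

```bash
python3 -m pendant '[0,0,-0.0015,0,0,0,0.045,0,0,0,0,0,0,0.045]'; python3 -m pendant '[0,0,-0.0015,0,0,0,0.045,0,0,0,0,0,0,0.045]';  python3 -m pendant '[0,0,-0.0015,0,0,0,0.045,0,0,0,0,0,0,0.045]'
python3 - <<'E'
from h import *
im=ctrl.camera("side"); crop(im,230,230,390,390,4,"pics/si13.png")
E
```

```text
time_s: 14.2
eef_pos: [0.5783, 0.215, 0.0423]
eef_rot: [0.706, -0.706, 0.032, -0.032]
wrist_force: [0.6, 0.1, -0.8]
opening: 0.612
time_s: 14.45
eef_pos: [0.5786, 0.215, 0.0422]
eef_rot: [-0.706, 0.706, -0.032, 0.032]
wrist_force: [-3.6, -1.6, 9.6]
opening: 0.615
time_s: 14.7
eef_pos: [0.5788, 0.215, 0.0421]
eef_rot: [-0.706, 0.706, -0.031, 0.032]
wrist_force: [-7.5, -2.6, 19.5]
opening: 0.611
```

View pics/si13.png

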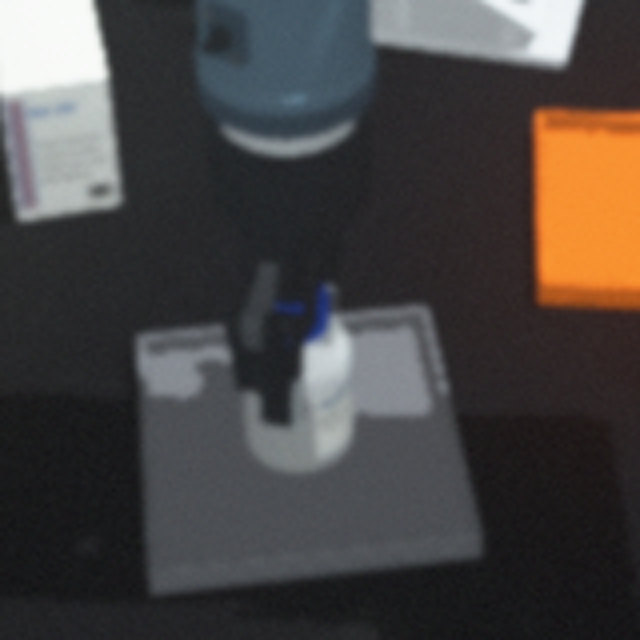

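```bash
python3 -m pendant '[0,0,0.002,0,0,0,0.045,0,0,0.0005,0,0,0,0.056,0,0,0,0,0,0,0.065,0,0,0,0,0,0,0.075,0,0,0,0,0,0,0.085,0,0,0,0,0,0,0.085]'; python3 -m pendant '[0,0,0.015,0,0,0,0.085,0,0,0.03,0,0,0,0.085,0,0,0.04,0,0,0,0.085,0,0,0.05,0,0,0,0.085,0,0,0.05,0,0,0,0.085,0,0,0,0,0,0,0.085,0,0,0,0,0,0,0.085]'
python3 - <<'E'
from h import *
im=ctrl.camera("side"); cv2.imwrite("pics/si14.png",im[:,:,::-1])
im=ctrl.camera("scene"); cv2.imwrite("pics/sc14.png",im[:,:,::-1])
im=ctrl.camera("wrist"); cv2.imwrite("pics/w14.png",im[:,:,::-1])
E
```

```text
time_s: 15.5
eef_pos: [0.5779, 0.215, 0.0414]
eef_rot: [-0.706, 0.706, -0.032, 0.032]
wrist_force: [-0.2, -0.9, 1.1]
opening: 0.996
time_s: 16.38
eef_pos: [0.5778, 0.215, 0.227]
eef_rot: [0.706, -0.706, 0.032, -0.032]
wrist_force: [-0.7, -0.4, -0.5]
opening: 0.994
```

View pics/si14.png

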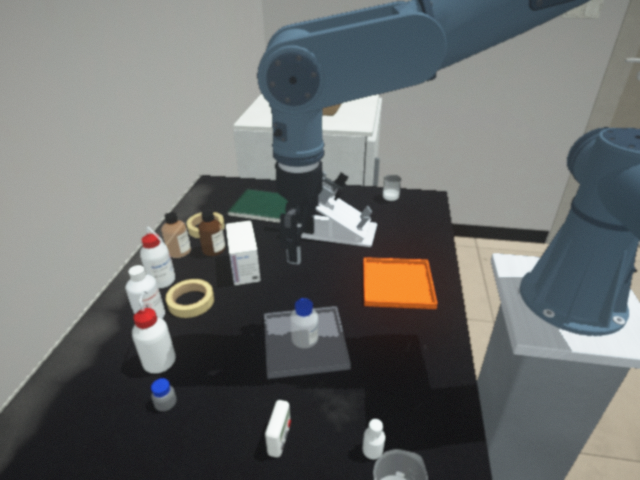

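View pics/w14.png

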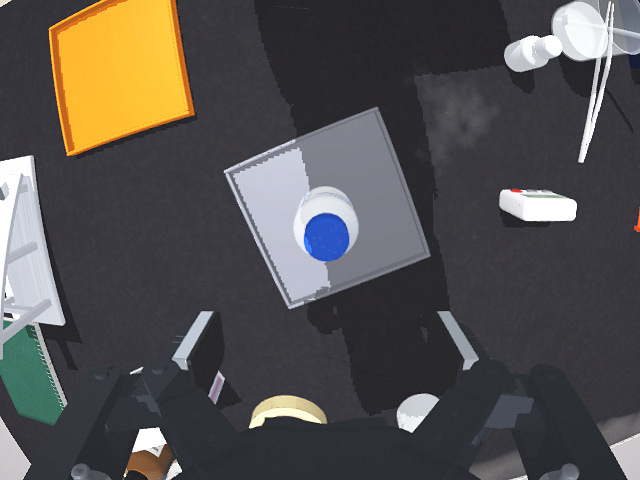

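View pics/sc14.png

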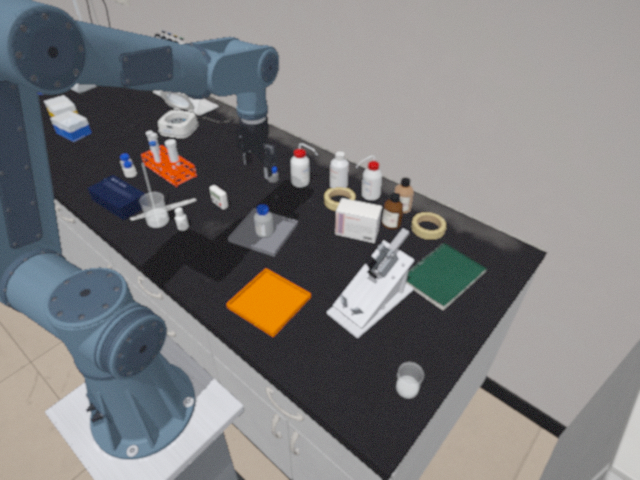

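Side view: the bottle stands upright in the grey tray at (305,325), well inside the walls. The wrist view agrees, with the cap at (326,237) near the tray's middle. The carton, timer and beaker are where they were. The clamp bar is still back and the gripper is clear.

```bash
python3 -c "
from bench import ctrl
print(ctrl.hand_in())"
```

```text
the job is handed in; nothing more can be done
None
```

The job is done and handed in at about 16.5 s of the 48 s limit.

- **Clamp:** I gripped the pawl fin, raised it about 20 mm and held it. The pictures showed the bar had moved about 46 mm, which is all the way back. I then lowered the pawl a little and let go.
- **Bottle:** I gripped it across its sides and drew it out of the open stand along its own axis. I turned it upright on the way and set it down near the middle of the grey tray.

**Last checks:** After release, all three cameras showed the bottle upright inside the tray. The clamp bar was still back, the gripper was open and about 80 mm above the cap, and the carton, timer and beaker looked unmoved. I judged those three by eye, without measuring.

**Forces:** The highest wrist reading I saw was about 21 N, as the bottle pressed on the tray floor. I eased that off before opening the fingers. Lifting the pawl read about 20 N.

**Disagreements:** My estimates of the stand's position and height differed between cameras by a few millimetres. I corrected for this by looking again before each grasp. No check failed.

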